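# Interlock the mould-clamp channels on the packing board

## Task

Pack the three aluminium clamp channels as an interlocked bundle by sliding them, without lifting them: first push the loose open-up channel squarely up against the open-up channel that stands along the fence, side by side with it. Then slide the open-down channel lengthwise off the raised deck onto those two, centred over the joint between them so that one of its flanges runs in each trough, until it is fully home against the end stop. Leave the other things on the bench where they are.

Things in the scene. Friction and masses are not known exactly. Their poses are not given: they have to be found in the camera images.
- rack: Fixed plywood packing board, 232 x 392 mm, flat on the bench. Origin at bench height; its y axis runs along the channels towards the end stop, its x axis across towards the fence, z up. Floor top at z = 10 mm; the channels' floor spans y = -10 to 175 mm, x = -130 to 90 mm and has no wall on its near (-x) side.
- fence_face (a point): Top of the fence's inner face, at board (90, 95, 40) mm: the low dark-wood wall along the board's far (+x) side, y = -5 to 187 mm. Axes as the board's.
- stop_face (a point): Top of the end stop's inner face, at board (26, 175, 60) mm: the dark-wood wall across the board's +y end, x = -130 to 90 mm. Axes as the board's.
- deck_edge (a point): Edge of the raised infeed deck, on the joint line, at board (26, -10, 18) mm. The deck is flat, top at z = 18 mm, y = -205 to -10 mm, x = -130 to 90 mm, 4 mm above the upper faces of the open-up channels' webs. Axes as the board's.
- fence_channel_mid (a point): Centre (half-way up) of the loose aluminium U-channel lying open-up along the fence, within 1.5 mm of fence and end stop. All three channels are alike: 160 mm long (y axis), 64 mm wide (x axis), 36 mm high (z up), walls 4 mm, 0.19 to 0.31 kg. Home, its centre is at board x = 58, y = 95 mm.
- loose_channel_mid (a point): Centre (half-way up) of the second open-up channel, on the board's floor on the near (-x) side of the fence channel, 25 to 50 mm of gap between them, up to 0.12 rad askew. Same size and axes. Pushed home, its centre is 64 mm from the fence channel's towards board -x.
- cap_channel_mid (a point): Centre (half-way up) of the third channel, lying open-down on the deck, up to 0.12 rad askew, offset to the near (-x) side of the joint. Same size; y along its length, z up. Home, its flange edges rest in the troughs, its centre 32 mm to the -x side of the fence channel's centre, at board y = 95, z = 32 mm.
- mould_plate: Bystander: aluminium mould plate 150 x 150 x 28 mm lying on the bench; origin at the centre of its underside.
- bolt: Bystander: dark steel bolt with nut, about 120 mm long, lying on the bench to the robot's right; origin under its middle.
- driver: Bystander: screwdriver, about 200 mm long, lying along x on the bench to the robot's right.
- jar: Bystander: closed whitish jar with a grey cap, 70 mm across, 90 mm high, on the bench to the robot's left; origin at the centre of its underside.
Not all that is in view belongs to the job. What is shaped like the part that bears fence_channel_mid but red or yellow is not meant.

How it is judged (in metres and radians):
On the way:
1. the loose channel lies squarely against the fence channel (gap under 5 mm), before the cap is slid on (x of loose_channel_mid in the frame of fence_channel_mid above -0.069 m and angle between the y axis of loose_channel_mid and the y axis of fence_channel_mid, either way round below 0.06 rad and y of cap_channel_mid in the frame of rack below -0.04 m), for 0.2 s.
At the end, for the whole second after the job is handed in: Open-up channels side by side: within 6 mm of the fence, 5 mm of each other, 0.06 rad, ends level within 25 mm. Open-down channel level on them, a flange in each trough, centred on the joint within 12 mm, parallel within 0.1 rad, within 7 mm of the end stop. All at rest (x of fence_channel_mid in the frame of rack above 0.052 m and x of loose_channel_mid in the frame of fence_channel_mid above -0.069 m and y of loose_channel_mid in the frame of fence_channel_mid between -0.025 and 0.025 m and angle between the y axis of loose_channel_mid and the y axis of fence_channel_mid, either way round below 0.06 rad and x of cap_channel_mid in the frame of fence_channel_mid between -0.044 and -0.02 m and angle between the y axis of cap_channel_mid and the y axis of fence_channel_mid, either way round below 0.1 rad and y of cap_channel_mid in the frame of rack above 0.088 m and z of cap_channel_mid in the frame of rack below 0.035 m and angle between each of cap_channel_mid, loose_channel_mid, fence_channel_mid's own z axis and vertical below 0.06 rad and linear speed of each of cap_channel, loose_channel below 0.02 m/s); the robot touches nothing.
It fails at once if a channel is lifted more than 25 mm (z of cap_channel_mid in the frame of rack above 0.061 m or z of any of loose_channel_mid, fence_channel_mid in the frame of rack above 0.053 m).
It fails at once if a bystander is moved more than 30 mm (distance of any of mould_plate, bolt, driver, jar from where it was at the start of the episode above 0.03 m).
It also fails if it takes over 58 s, if anything falls off the work surface, if the arm or the gripper's body presses on something with over 40 N, if the wrist force passes 120 N, or if a joint passes its speed limit or range.

## Robot

A 6-joint arm with a two-finger parallel gripper is mounted at the origin on the work surface. World frame = base frame: x ahead of the robot, y to its left, z up, the work surface at z = 0. Lengths are in mm, angles in rad, forces in N, time in s.
With the tool pointing down it reaches from about 275 to 1000 mm from the base axis. Payload 8.4 kg.
Tool frame: the origin (TCP) lies at the very end of the fingers, on their centre line; the grasp point (between the pads) lies 19 mm behind it; z points along the fingers, x is the direction in which the jaws open and shut, and the axes are right-handed (so a half turn about z gives the same grasp; the last joint's range is limited). The gripper opens to 85 mm and grips with 20 to 120 N. Pads are 22 mm wide; open, the fingers measure 114 mm over their backs; the gripper's body (76 mm by 85 mm) begins 54 mm behind the grasp point. The pads swing forward as they close: fully open they stand 13 mm farther back than shut.
Start: joints at [-1.118, 0.353, 1.633, -0, 1.155, -0.002], TCP at [274.551, -561.471, 231.281] pointing down, gripper open.
Joint ranges: [-2.63, 2.63], [-0.92, 2.1], [0.06, 2.66], [-1.3, 4.44], [0, 2.69], [-3.02, 3.02]. Speed limits (rad/s): [2.22, 2.22, 2.79, 3.14, 3.14, 3.14].

## Interface

Orientations are given as [roll, pitch, yaw] about the fixed x, y, z axes, in that order (R = Rz(yaw) Ry(pitch) Rx(roll)).
In Python, from rig import r gives the robot as it stands.
- The arm moves only by the tool arm_command, never from a script. Its argument "targets" is a list of rows, each a list of 6 numbers: the shift along the tool's x, y, z in m, then the turn, a rotation vector about the tool's x, y, z in rad. A call has 1 to 20 rows; each row shifts and turns the commanded pose from where the row before left it, along the tool's axes as they then stand; what a row does not reach is not made up. A row lasts 1/12 s, in which the tool goes at most 41.7 mm and 7.16 degrees, less where a joint would pass 70% of its speed; a pose out of reach is approached as far as the arm can. A call is refused whole if a number of a shift passes 0.0417 or a number of a turn 0.125, either way. A call with a gripper value outside its range is refused whole. "fingers" is the finger opening in m, from 0 to 0.0854, set as the call begins (left out, the last holds). The fingers move at their own pace and stop on an object; "squeeze" is the grip in N (left out, the last holds). Time passes only in rows, so rows that do not move let the fingers close. It gives the time, the measured TCP pose, the force and the opening at its end, in the units of the state.
- r.sense(): the state, without advancing time (a new reading comes with each control period).
- r.grab_frame(name): name is "scene" or "top" or "wrist"; returns a dict with "image" (420x560x3 uint8, blue, green, red), "fx", "fy", "cx", "cy" (pixels), "xyz" and "orientation" of the camera in the world. Camera axes: x right, y down, z forward; pixel columns grow to the right and rows downward; lengths in mm; the calibration is good to about 2 mm. A picture is of the moment at which its call begins. There is no depth.
- r.sign_off(): hands the job in, once; it reports no verdict.
The state is a dict: "clock": time; "qpos": joint angles; "qvel": joint speeds; "joint_efforts": joint torques, N m; "eef_pos": TCP position; "tcp_rot": TCP orientation; "contact_force": force on the tool from outside, world axes, zero at the start; "wrist_torque": the same for the moment, N m; "opening": opening from 0.0 (shut) to 1.0 (fully open).
Only numpy, scipy, OpenCV 4.12 (cv2) and the standard library are available. Lean on these libraries where they do the work, as an engineer would, in place of code of your own. Each camera call takes 0.05 s, during which the arm holds its last target.

## Working session

There is one attempt and no reset: what is moved stays moved. The work goes in short steps, Python scripts to look and compute and a tool call to move; the robot and the scene stay as the last step left them, time stands still between calls to the robot, and variables do not carry over. Pictures are saved under pics/ and viewed, and the job is handed in when it is done.

Besides the shell and the picture viewer there is one more tool, called after "Request:" as name(argument=value, ...), one argument or row to a line, values as JSON. arm_command: Moves the arm, as the interface text tells. Its arguments: {"type":"object","properties":{"targets":{"type":"array"},"fingers":{"type":"number"},"squeeze":{"type":"number"}},"required":["targets"]}

```bash
mkdir -p pics; ls
python3 - <<'E'
from rig import r
import cv2
s=r.sense();print({k:s[k] for k in('clock','eef_pos','tcp_rot','contact_force','opening')})
for n in('scene','top'):
    f=r.grab_frame(n);cv2.imwrite(f'pics/{n}0.png',f['image']);print(n,{k:f[k] for k in f if k!='image'})
E
```

```text
pics
{'clock': 0.0, 'eef_pos': array([ 274.34370206, -561.04586261,  230.58115539]), 'tcp_rot': array([-3.14157381e+00,  1.33283314e-03, -1.11601426e+00]), 'contact_force': array([-0.45906207, -0.10408619, -0.21655278]), 'opening': 0.9973320165442097}
scene {'fx': 514.4178508086065, 'fy': 514.4178508086065, 'cx': 285.7865606252951, 'cy': 198.22167669701332, 'xyz': array([1395.82625206,  482.98692458, 1065.39898248]), 'orientation': array([-2.36481213, -0.00291594,  2.10191928])}
top {'fx': 531.0901314540064, 'fy': 531.0901314540064, 'cx': 277.4752539581952, 'cy': 206.31021197399556, 'xyz': array([ 405.37658631,  -14.69658405, 1396.14549009]), 'orientation': array([-3.02948956,  0.0100198 , -1.58990254])}
```

View pics/scene0.png

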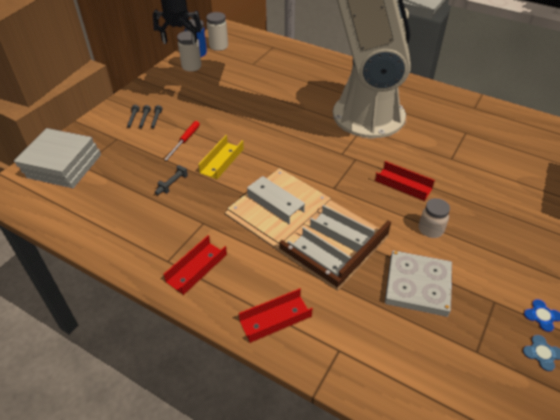

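View pics/top0.png

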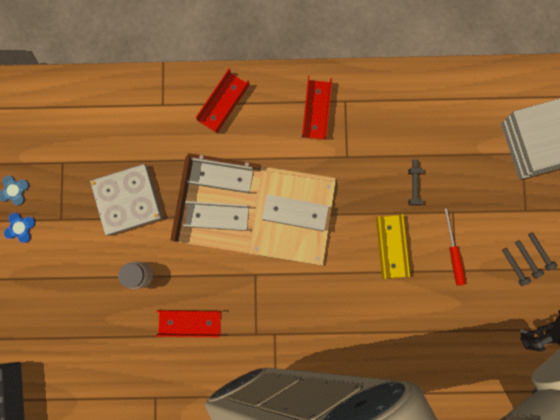

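Candidates (top view): grey channels at (222,177) (open-up, at the fence), (218,216) (open-up, loose) and (294,212) (open-down, on the deck). The red ones at (222,102), (318,108) and (190,322) and the yellow one at (394,246) are decoys. I'll take the three grey ones on the board and check them in a crop.

```bash
cat > h.py <<'E'
import numpy as np, cv2
from scipy.spatial.transform import Rotation as R
def ray(f,uv,z):
    uv=np.atleast_2d(np.array(uv,float))
    d=np.c_[(uv[:,0]-f['cx'])/f['fx'],(uv[:,1]-f['cy'])/f['fy'],np.ones(len(uv))]
    d=R.from_euler('xyz',f['orientation']).apply(d)
    return f['xyz']+d*((z-f['xyz'][2])/d[:,2])[:,None]
def proj(f,p):
    c=R.from_euler('xyz',f['orientation']).inv().apply(np.atleast_2d(p)-f['xyz'])
    return np.c_[c[:,0]/c[:,2]*f['fx']+f['cx'],c[:,1]/c[:,2]*f['fy']+f['cy']]
E
python3 - <<'E'
import cv2
i=cv2.imread('pics/top0.png')[140:275,165:345]
cv2.imwrite('pics/topc0.png',cv2.resize(i,None,fx=4.4,fy=4.4,interpolation=cv2.INTER_CUBIC))
i=cv2.imread('pics/scene0.png')[160:290,220:400]
cv2.imwrite('pics/scenec0.png',cv2.resize(i,None,fx=4.4,fy=4.4,interpolation=cv2.INTER_CUBIC))
E
```

```text
(no output)
```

View pics/topc0.png

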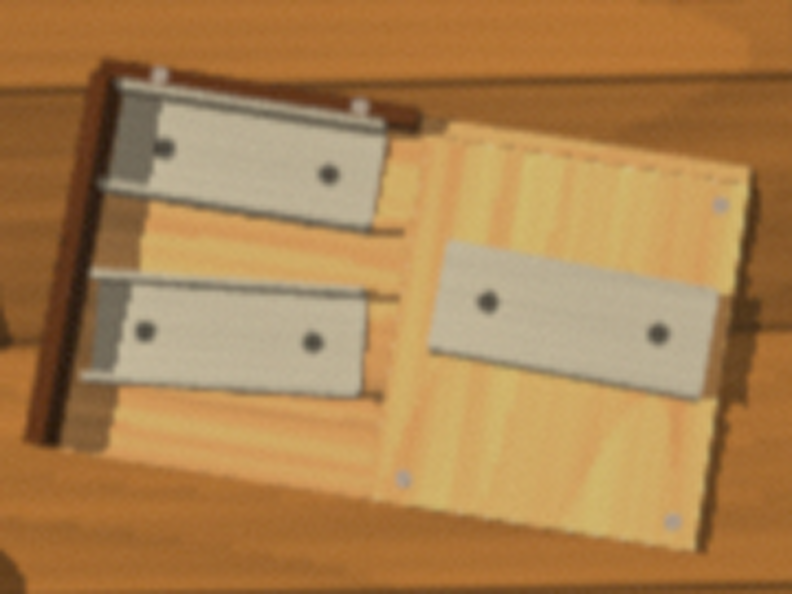

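View pics/scenec0.png

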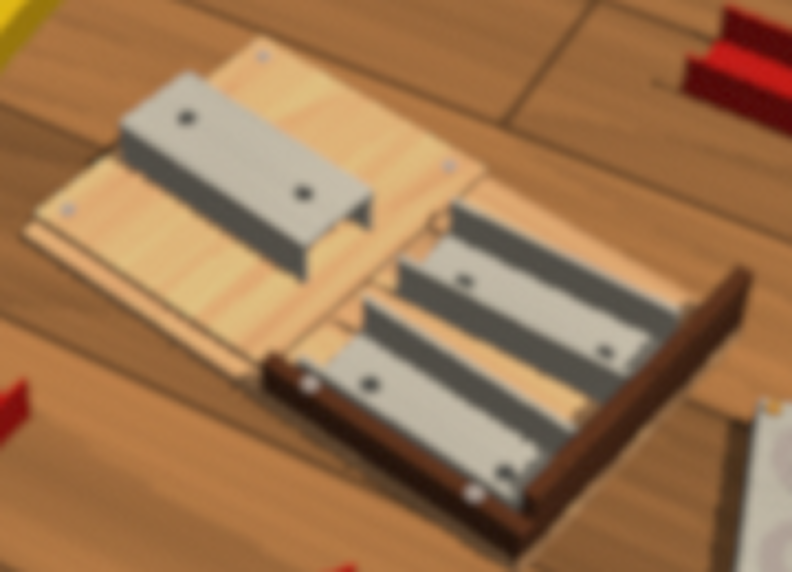

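```bash
cat > meas.py <<'E'
from h import *
from scipy.optimize import least_squares
f={'fx': 531.0901314540064, 'fy': 531.0901314540064, 'cx': 277.4752539581952, 'cy': 206.31021197399556, 'xyz': np.array([ 405.37658631,  -14.69658405, 1396.14549009]), 'orientation': np.array([-3.02948956,  0.0100198 , -1.58990254])}
px=lambda c:np.array(c,float)/4.4+[165-.4,140-.4]
if __name__=='__main__':
    obs=[((90,-205,18),(750,167)),((-130,-205,18),(702,551)),((-130,187,60),(25,440)),((90,-5,40),(420,131)),((-130,-10,18),(372,498))]
    B=np.array([o[0] for o in obs],float);U=px([o[1] for o in obs])
    def w(p,b):
        c,s=np.cos(p[2]),np.sin(p[2]);b=np.atleast_2d(b)
        return np.c_[p[0]+c*b[:,0]-s*b[:,1],p[1]+s*b[:,0]+c*b[:,1],b[:,2]]
    s=least_squares(lambda p:(proj(f,w(p,B))-U).ravel(),[450,100,0],x_scale=[10,10,.1],loss='soft_l1')
    print(s.x,(proj(f,w(s.x,B))-U).round(2).tolist())
    def tob(P):
        d=P[:,:2]-s.x[:2];c,q=np.cos(s.x[2]),np.sin(s.x[2]);return np.c_[c*d[:,0]+q*d[:,1],-q*d[:,0]+c*d[:,1]]
    for n,z,pts in [('fence holes',14,[(164,148),(329,175)]),('loose holes',14,[(145,331),(313,343)]),('cap holes',54,[(487,301),(658,334)]),
      ('cap corners',54,[(450,242),(720,290),(700,398),(430,350)]),('loose rim far',46,[(92,272),(365,295)]),('loose rim near',46,[(82,376),(362,397)]),('fence rim near',46,[(103,184),(370,229)])]:
        P=ray(f,px(pts),z);b=tob(P);d=P[0]-P[1]
        print(n,P[:,:2].round(1).tolist(),'board',b.round(1).tolist(),'ctr',b.mean(0).round(1),'yaw(board)',(np.arctan2(-d[0],d[1])-s.x[2]).round(3))
E
python3 meas.py
```

```text
[ 5.71463106e+02  5.99688601e+01 -1.70450479e-01] [[0.45, 3.1], [-0.49, -0.76], [0.44, 0.8], [-0.22, -1.45], [-0.16, -0.14]]
fence holes [[653.2, 194.2], [634.7, 95.2]] board [[57.7, 146.1], [56.3, 45.5]] ctr [57.  95.8] yaw(board) -0.014
loose holes [[543.0, 205.8], [533.8, 105.9]] board [[-52.8, 138.9], [-44.9, 38.9]] ctr [-48.8  88.9] yaw(board) 0.079
cap holes [[552.5, 1.5], [531.3, -96.7]] board [[-8.8, -60.8], [-13.0, -161.2]] ctr [ -10.9 -111. ] yaw(board) -0.041
cap corners [[587.3, 22.3], [556.1, -133.2], [493.9, -119.8], [524.7, 34.9]] board [[22.0, -34.4], [17.7, -192.9], [-45.9, -190.3], [-41.8, -32.6]] ctr [ -12.  -112.6] yaw(board) -0.027
loose rim far [[575.0, 231.6], [558.3, 72.5]] board [[-25.6, 169.7], [-15.1, 10.1]] ctr [-20.4  89.9] yaw(board) 0.066
loose rim near [[514.3, 237.4], [498.9, 75.0]] board [[-86.4, 165.2], [-74.0, 2.5]] ctr [-80.2  83.8] yaw(board) 0.076
fence rim near [[626.8, 225.2], [597.0, 69.1]] board [[26.5, 172.2], [23.6, 13.3]] ctr [25.1 92.8] yaw(board) -0.018
```

```bash
sed -i 's/((90,-205,18),(750,167))/((90,-205,18),(747,182)),((102,-205,10),(750,167))/' meas.py; python3 meas.py
```

```text
[ 5.70526264e+02  6.04773757e+01 -1.73129758e-01] [[1.01, 0.27], [0.67, -0.28], [-0.84, -0.2], [0.14, 0.96], [-0.32, -1.07], [-0.49, 0.21]]
fence holes [[653.2, 194.2], [634.7, 95.2]] board [[58.4, 145.9], [57.2, 45.3]] ctr [57.8 95.6] yaw(board) -0.011
loose holes [[543.0, 205.8], [533.8, 105.9]] board [[-52.1, 138.4], [-44.0, 38.4]] ctr [-48.   88.4] yaw(board) 0.082
cap holes [[552.5, 1.5], [531.3, -96.7]] board [[-7.6, -61.2], [-11.5, -161.6]] ctr [  -9.6 -111.4] yaw(board) -0.039
cap corners [[587.3, 22.3], [556.1, -133.2], [493.9, -119.8], [524.7, 34.9]] board [[23.1, -34.7], [19.2, -193.2], [-44.4, -190.8], [-40.7, -33.1]] ctr [ -10.7 -112.9] yaw(board) -0.025
loose rim far [[575.0, 231.6], [558.3, 72.5]] board [[-25.1, 169.3], [-14.1, 9.8]] ctr [-19.6  89.5] yaw(board) 0.068
loose rim near [[514.3, 237.4], [498.9, 75.0]] board [[-85.8, 164.6], [-73.0, 2.0]] ctr [-79.4  83.3] yaw(board) 0.078
fence rim near [[626.8, 225.2], [597.0, 69.1]] board [[27.1, 171.9], [24.6, 13.1]] ctr [25.8 92.5] yaw(board) -0.016
```

```bash
cat >> h.py <<'E'
BX,BY,BA=570.5,60.5,-0.178
def b2w(x,y): c,s=np.cos(BA),np.sin(BA); return np.array([BX+c*x-s*y,BY+s*x+c*y])
def w2b(x,y): c,s=np.cos(BA),np.sin(BA);x-=BX;y-=BY; return np.array([c*x+s*y,-s*x+c*y])
def st():
    from rig import r
    s=r.sense();p=s['eef_pos'];print('t',round(s['clock'],2),'board',w2b(p[0],p[1]).round(1),'z',p[2].round(1),'rpy',s['tcp_rot'].round(3),'F',s['contact_force'].round(1),'op',round(s['opening'],3));return s
def go(x,y,z,yaw):
    "total shift in tool axes at FINAL yaw and current yaw, yaw turn about tool z"
    s=st();p=s['eef_pos'];d=np.append(b2w(x,y),z)-p
    for n,a in(('cur',s['tcp_rot']),('final',[np.pi,0,yaw])):
        print(n,(R.from_euler('xyz',a).inv().apply(d)).round(1))
    rv=(R.from_euler('xyz',s['tcp_rot']).inv()*R.from_euler('xyz',[np.pi,0,yaw])).as_rotvec();print('turn',rv.round(4))
E
python3 -c "
from h import *
go(-112,88,231,-1.749)"
```

```text
t 0.1 board [-181.4 -664.2] z 230.6 rpy [-3.142e+00  1.000e-03 -1.116e+00] F [-0.4 -0.1 -0.2] op 1.0
cur [-5.655e+02 -5.008e+02  3.000e-01]
final [-7.522e+02 -6.920e+01 -4.000e-01]
turn [4.00e-04 1.20e-03 6.33e-01]
```

Request:
arm_command(
  targets=[
    [0, 0, 0, 0, 0, 0.1055],
    [0, 0, 0, 0, 0, 0.1055],
    [0, 0, 0, 0, 0, 0.1055],
    [0, 0, 0, 0, 0, 0.1055],
    [0, 0, 0, 0, 0, 0.1055],
    [0, 0, 0, 0, 0, 0.1055],
  ],
  fingers=0.0854,
)

```text
clock: 0.6
eef_pos: [274.4, -561.2, 230.8]
tcp_rot: [3.141, 0.001, -1.754]
contact_force: [0.1, -0.5, -0.0]
opening: 0.998
```

Request:
arm_command(
  targets=[
    [-0.0376, -0.0035, 0, 0, 0, 0],
    [-0.0376, -0.0035, 0, 0, 0, 0],
    [-0.0376, -0.0035, 0, 0, 0, 0],
    [-0.0376, -0.0035, 0, 0, 0, 0],
    [-0.0376, -0.0035, 0, 0, 0, 0],
    [-0.0376, -0.0035, 0, 0, 0, 0],
    [-0.0376, -0.0035, 0, 0, 0, 0],
    [-0.0376, -0.0035, 0, 0, 0, 0],
    [-0.0376, -0.0035, 0, 0, 0, 0],
    [-0.0376, -0.0035, 0, 0, 0, 0],
    [-0.0376, -0.0035, 0, 0, 0, 0],
    [-0.0376, -0.0035, 0, 0, 0, 0],
    [-0.0376, -0.0035, 0, 0, 0, 0],
    [-0.0376, -0.0035, 0, 0, 0, 0],
    [-0.0376, -0.0035, 0, 0, 0, 0],
    [-0.0376, -0.0035, 0, 0, 0, 0],
    [-0.0376, -0.0035, 0, 0, 0, 0],
    [-0.0376, -0.0035, 0, 0, 0, 0],
    [-0.0376, -0.0035, 0, 0, 0, 0],
    [-0.0376, -0.0035, 0, 0, 0, 0],
  ],
)

```text
clock: 2.27
eef_pos: [476.6, 168.2, 231.1]
tcp_rot: [3.141, -0.0, -1.749]
contact_force: [1.4, 0.2, 1.1]
opening: 0.998
```

```bash
python3 -c "
from h import *
go(-112,88,18,-1.749)
from rig import r
f=r.grab_frame('wrist');cv2.imwrite('pics/w1.png',f['image']);print(f['xyz'],f['orientation'],f['fx'],f['cx'],f['cy'])"
```

```text
t 2.27 board [-111.5   89.4] z 231.1 rpy [ 3.141 -0.    -1.749] F [1.4 0.2 1.1] op 0.998
cur [  1.3   0.5 213.1]
final [  1.4   0.5 213.1]
turn [ 0.0002 -0.0002  0.0003]
[545.99044739 155.72741564 374.03202866] [ 2.85954440e+00  9.71035338e-04 -1.74897059e+00] 356.7173910182581 278.62677239483764 211.44422811520732
```

View pics/w1.png

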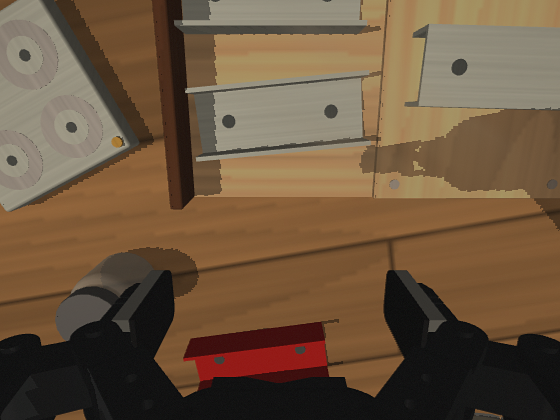

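The wrist view shows the loose channel, with its near rim from (197,158) to (363,146), the deck/floor corner at (373,197) and the cap at (415–560, 30–105). Checking the board pose from it.

```bash
python3 -c "
from h import *
f=dict(xyz=np.array([545.99,155.73,374.03]),orientation=np.array([2.85954,.00097,-1.74897]),fx=356.72,fy=356.72,cx=278.63,cy=211.44)
for n,z,p in [('floor corner',18,(374,197)),('floor edge',10,(250,197)),('stop in top',60,(183,209)),('stop in top2',60,(163,0)),('near rim',46,[(197,159),(364,145)]),('far rim',46,[(188,92),(364,78)]),('loose holes',14,[(229,121),(331,111)]),('fence rim',46,[(178,22),(362,22)]),('cap',54,[(428,25),(418,105)]),('caphole',54,(459,67))]:
  P=ray(f,p,z); print(n,[w2b(a[0],a[1]).round(1).tolist() for a in P])
"
```

```text
floor corner [[-128.7, -8.2]]
floor edge [[-130.7, 119.8]]
stop in top [[-129.7, 177.2]]
stop in top2 [[40.2, 180.1]]
near rim [[-85.9, 164.7], [-73.2, 12.2]]
far rim [[-27.5, 168.8], [-16.1, 16.0]]
loose holes [[-53.1, 138.3], [-43.7, 38.9]]
fence rim [[27.6, 173.2], [27.6, 20.5]]
cap [[23.7, -31.4], [-38.5, -30.1]]
caphole [[-8.0, -61.0]]
```

Request:
arm_command(
  targets=[
    [0, 0, 0.03, 0, 0, 0],
    [0, 0, 0.03, 0, 0, 0],
    [0, 0, 0.03, 0, 0, 0],
    [0, 0, 0.03, 0, 0, 0],
    [0, 0, 0.03, 0, 0, 0],
    [0, 0, 0.03, 0, 0, 0],
    [0, 0, 0.02, 0, 0, 0],
    [0, 0, 0.012, 0, 0, 0],
    [0, -0.006, 0, 0, 0, 0],
    [0, -0.006, 0, 0, 0, 0],
    [0, -0.006, 0, 0, 0, 0],
    [0, -0.006, 0, 0, 0, 0],
  ],
)

```text
clock: 3.32
eef_pos: [502.0, 162.1, 20.4]
tcp_rot: [-3.14, 0.001, -1.749]
contact_force: [0.0, 1.9, 0.9]
opening: 0.998
```

```bash
python3 -c "
from h import *
go(-49,88,18,-1.749)
from rig import r
f=r.grab_frame('wrist');cv2.imwrite('pics/w2.png',f['image'])"
```

```text
t 3.32 board [-85.4  87.9] z 20.4 rpy [-3.140e+00  1.000e-03 -1.749e+00] F [0.  1.9 0.9] op 0.998
cur [ -0.1 -36.4   2.5]
final [ -0.1 -36.4   2.4]
turn [-0.0018  0.001  -0.0001]
```

View pics/w2.png

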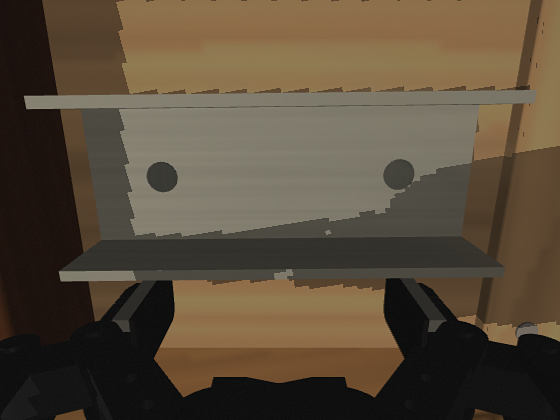

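The channel is already squared by both fingertips. Pushing on.

Request:
arm_command(
  targets=[
    [0, -0.006, 0, 0, 0, 0],
    [0, -0.006, 0, 0, 0, 0],
    [0, -0.006, 0, 0, 0, 0],
    [0, -0.006, 0, 0, 0, 0],
    [0, -0.005, 0, 0, 0, 0],
    [0, 0, 0, 0, 0, 0],
  ],
)

```text
clock: 3.87
eef_pos: [530.5, 156.8, 19.5]
tcp_rot: [-3.14, 0.001, -1.749]
contact_force: [-0.0, 0.5, -0.3]
opening: 1.003
```

Request:
arm_command(
  targets=[
    [0, -0.003, 0, 0, 0, 0],
    [0, -0.002, 0, 0, 0, 0],
    [0, 0, 0, 0, 0, 0],
  ],
)

```text
clock: 4.12
eef_pos: [534.2, 155.9, 19.2]
tcp_rot: [-3.141, 0.0, -1.749]
contact_force: [0.1, -0.8, -0.0]
opening: 0.998
```

```bash
python3 -c "
from h import *
go(-49,88,18,-1.749)
from rig import r
f=r.grab_frame('wrist');cv2.imwrite('pics/w3.png',f['image'])"
```

```text
t 4.12 board [-52.6  87.4] z 19.2 rpy [-3.141  0.    -1.749] F [ 0.1 -0.8 -0. ] op 0.998
cur [-0.6 -3.6  1.2]
final [-0.6 -3.6  1.2]
turn [-0.0003  0.0001  0.    ]
```

View pics/w3.png

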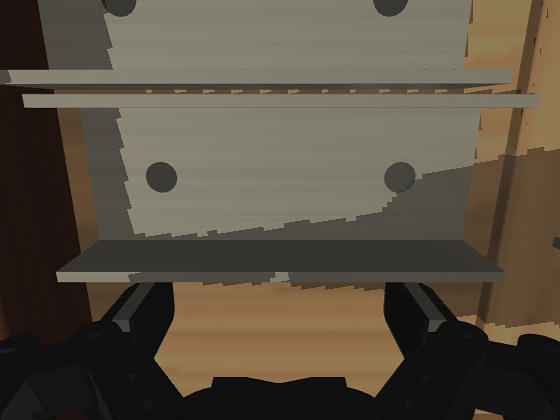

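Request:
arm_command(
  targets=[
    [0, -0.002, 0, 0, 0, 0],
    [0, -0.001, 0, 0, 0, 0],
    [0, -0.001, 0, 0, 0, 0],
    [0, 0, 0, 0, 0, 0],
  ],
)

```text
clock: 4.5
eef_pos: [537.6, 155.2, 19.2]
tcp_rot: [3.141, -0.0, -1.749]
contact_force: [-1.5, 0.2, -0.7]
opening: 1.002
```

Request:
arm_command(
  targets=[
    [0, -0.001, 0, 0, 0, 0],
    [0, -0.001, 0, 0, 0, 0],
    [0, 0, 0, 0, 0, 0],
  ],
)

```text
clock: 4.75
eef_pos: [537.9, 155.0, 19.2]
tcp_rot: [3.138, -0.001, -1.749]
contact_force: [-7.5, 3.4, 6.0]
opening: 0.999
```

```bash
python3 -c "
from h import *
go(-49,88,18,-1.749)
from rig import r
f=r.grab_frame('wrist');cv2.imwrite('pics/w4.png',f['image'])"
```

```text
t 4.75 board [-48.8  87.2] z 19.2 rpy [ 3.138e+00 -1.000e-03 -1.749e+00] F [-7.5  3.4  6. ] op 0.999
cur [-0.8  0.2  1.2]
final [-0.8  0.2  1.2]
turn [ 0.0035 -0.0008 -0.0001]
```

View pics/w4.png

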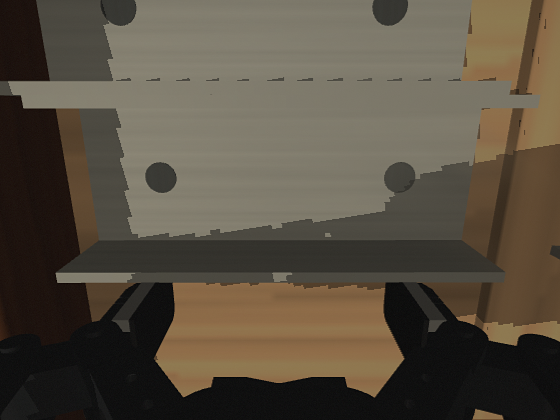

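Request:
arm_command(
  targets=[
    [0, 0.004, 0, 0, 0, 0],
    [0, 0.01, 0, 0, 0, 0],
    [0, 0.012, 0, 0, 0, 0],
    [0, 0, -0.03, 0, 0, 0],
    [0, 0, -0.04, 0, 0, 0],
    [0, 0, -0.04, 0, 0, 0],
    [0, 0, -0.03, 0, 0, 0],
    [0, 0, -0.01, 0, 0, 0],
  ],
)

```text
clock: 5.47
eef_pos: [515.6, 160.3, 174.0]
tcp_rot: [-3.136, 0.003, -1.749]
contact_force: [0.5, 0.2, 0.3]
opening: 0.998
```

Request:
arm_command(
  targets=[
    [0, 0, 0, 0, 0, -0.12],
    [0, 0, 0, 0, 0, -0.12],
    [0, 0, 0, 0, 0, -0.12],
    [0, 0, 0, 0, 0, -0.12],
    [0, 0, 0, 0, 0, -0.12],
    [0, 0, 0, 0, 0, -0.12],
    [0, 0, 0, 0, 0, -0.12],
    [0, 0, 0, 0, 0, -0.12],
    [0, 0, 0, 0, 0, -0.12],
    [0, 0, 0, 0, 0, -0.12],
    [0, 0, 0, 0, 0, -0.12],
    [0, 0, 0, 0, 0, -0.12],
    [0, 0, 0, 0, 0, -0.1],
    [0, 0, 0, 0, 0, 0],
  ],
)

```text
clock: 6.63
eef_pos: [513.1, 159.4, 168.5]
tcp_rot: [3.141, 0.001, -0.204]
contact_force: [0.6, -0.1, 0.1]
opening: 1.001
```

```bash
python3 -c "
from h import *
from rig import r
go(-10,-127,165,-0.208)
f=r.grab_frame('wrist');cv2.imwrite('pics/w5.png',f['image'])
f=r.grab_frame('top');cv2.imwrite('pics/t5.png',f['image'])
print(r.sense()['qpos'].round(2))"
```

```text
t 6.63 board [-74.1  87.2] z 168.5 rpy [ 3.141e+00  1.000e-03 -2.040e-01] F [ 0.6 -0.1  0.1] op 1.001
cur [ 69.7 212.4   3.5]
final [ 70.5 212.2   3.5]
turn [0.0005 0.0009 0.0036]
[ 0.3   0.29  1.88 -0.    0.97  0.51]
```

View pics/w5.png

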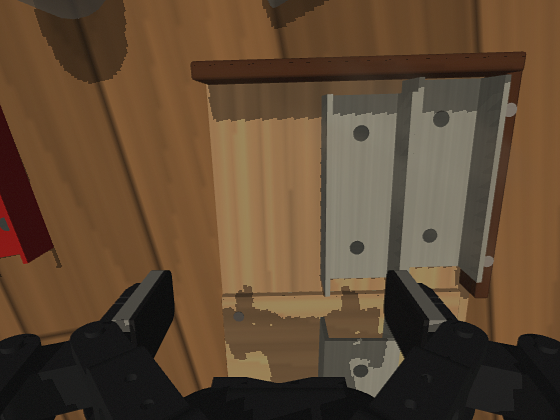

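The wrist view shows the two open-up channels side by side, joint at about (402,180), squarely parallel. Moving over the cap.

Request:
arm_command(
  targets=[
    [0.0117, 0.0354, 0, 0, 0, 0.0036],
    [0.0117, 0.0354, 0, 0, 0, 0],
    [0.0117, 0.0354, 0, 0, 0, 0],
    [0.0117, 0.0354, 0, 0, 0, 0],
    [0.0117, 0.0354, 0, 0, 0, 0],
    [0.0117, 0.0354, 0, 0, 0, 0],
    [0, 0, 0, 0, 0, 0],
  ],
)

```text
clock: 7.32
eef_pos: [538.4, -68.2, 169.2]
tcp_rot: [3.14, -0.001, -0.219]
contact_force: [-0.3, -0.3, -0.1]
opening: 0.999
```

```bash
python3 -c "
from h import *
from rig import r
go(-10,-127,24,-0.208)
f=r.grab_frame('wrist');cv2.imwrite('pics/w6.png',f['image'])
print(f['xyz'].tolist(),f['orientation'].tolist())"
```

```text
t 7.32 board [  -8.8 -132.3] z 169.2 rpy [ 3.14e+00 -1.00e-03 -2.19e-01] F [-0.3 -0.3 -0.1] op 0.999
cur [ -1.6  -5.5 145.2]
final [ -1.4  -5.3 145.2]
turn [ 0.0018 -0.0013 -0.0114]
[553.3386384807733, 1.2804590215567642, 312.05528128359003] [2.8582909884720813, -0.002258611667814936, -0.21969298130571335]
```

View pics/w6.png

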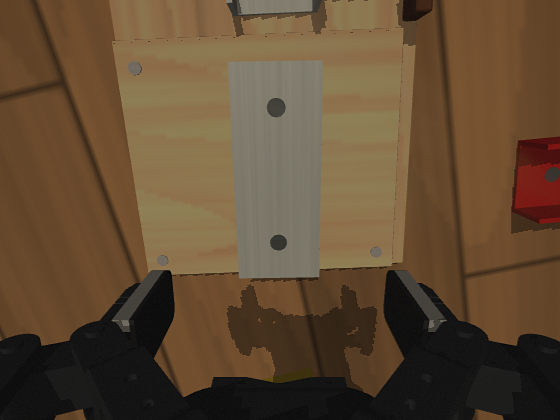

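```bash
python3 -c "
from h import *
f=dict(xyz=np.array([553.3386,1.2805,312.055]),orientation=np.array([2.85829,-.00226,-.21969]),fx=356.72,fy=356.72,cx=278.63,cy=211.44)
for n,p in [('holes',[(276,107),(278.5,242)]),('left',[(228,62),(239,277)]),('right',[(323,62),(320,277)])]:
  P=ray(f,p,54);d=P[0]-P[1]; print(n,[w2b(a[0],a[1]).round(1).tolist() for a in P],np.arctan2(-d[0],d[1]))
"
```

```text
holes [[-7.6, -60.9], [-10.1, -161.0]] -0.20245694499397068
left [[-38.6, -30.6], [-42.7, -189.4]] -0.20425513891269637
right [[25.2, -33.2], [21.7, -192.1]] -0.19994988546574194
```

Request:
arm_command(
  targets=[
    [-0.0005, -0.005, 0.02, 0, 0, -0.017],
    [0, 0, 0.03, 0, 0, 0],
    [0, 0, 0.03, 0, 0, 0],
    [0, 0, 0.03, 0, 0, 0],
    [0, 0, 0.02, 0, 0, 0],
    [0, 0, 0.014, 0, 0, 0],
    [0, 0, 0, 0, 0, 0],
  ],
)

```text
clock: 7.95
eef_pos: [536.1, -56.6, 22.3]
tcp_rot: [3.141, 0.005, -0.197]
contact_force: [-0.7, -0.3, -0.4]
opening: 0.999
```

Request:
arm_command(
  targets=[
    [0, 0, 0, 0, 0, 0],
    [0, 0, 0, 0, 0, 0],
    [0, 0, 0, 0, 0, 0],
    [0, 0, 0, 0, 0, 0],
    [0, 0, 0, 0, 0, 0],
    [0, 0, 0, 0, 0, 0],
  ],
  fingers=0.055,
  squeeze=20,
)

```text
clock: 8.45
eef_pos: [539.2, -57.8, 26.2]
tcp_rot: [-3.141, -0.001, -0.196]
contact_force: [-1.4, 2.2, 7.4]
opening: 0.744
```

```bash
python3 -c "
from h import *
from rig import r
go(26.5,-127,24,-0.178)
f=r.grab_frame('wrist');cv2.imwrite('pics/w7.png',f['image'])"
```

```text
t 8.45 board [  -9.9 -122. ] z 26.2 rpy [-3.141e+00 -1.000e-03 -1.960e-01] F [-1.4  2.2  7.4] op 0.744
cur [36.4  4.3  2.3]
final [36.4  5.   2.2]
turn [-0.0003 -0.0013 -0.018 ]
```

View pics/w7.png

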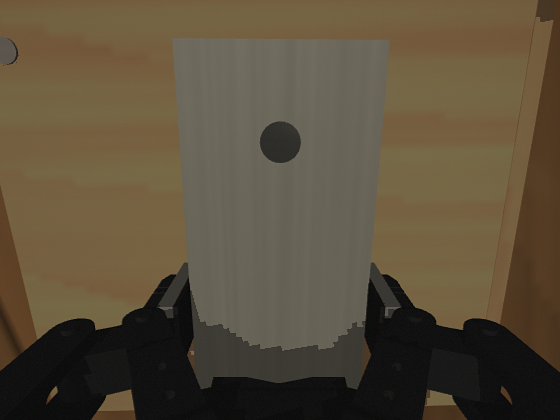

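The cap is gripped squarely (opening 0.744 ≈ 63.5 mm). Sliding it sideways on the deck to the joint line.

Request:
arm_command(
  targets=[
    [0.006, 0, 0, 0, 0, -0.006],
    [0.008, 0, 0, 0, 0, -0.006],
    [0.008, 0, 0, 0, 0, -0.006],
    [0.008, 0, 0, 0, 0, 0],
    [0.007, 0, 0, 0, 0, 0],
    [0, 0, 0, 0, 0, 0],
    [0, 0, 0, 0, 0, 0],
  ],
)

```text
clock: 9.08
eef_pos: [575.4, -64.9, 26.2]
tcp_rot: [3.142, -0.001, -0.178]
contact_force: [-1.2, -0.3, 6.2]
opening: 0.745
```

```bash
python3 -c "
from h import *
from rig import r
go(26.5,80,25,-0.178)
for n in('wrist','top','scene'):
  f=r.grab_frame(n);cv2.imwrite('pics/%s8.png'%n,f['image'])
  print(f['xyz'].tolist(),f['orientation'].tolist())
i=cv2.imread('pics/scene8.png')[160:290,220:400]
cv2.imwrite('pics/scene8c.png',cv2.resize(i,None,fx=4.4,fy=4.4,interpolation=cv2.INTER_CUBIC))"
```

```text
t 9.08 board [  27.1 -122.6] z 26.2 rpy [ 3.142e+00 -1.000e-03 -1.780e-01] F [-1.2 -0.3  6.2] op 0.745
cur [  -0.5 -202.6    1.2]
final [  -0.6 -202.6    1.2]
turn [ 0.0001 -0.0006  0.0002]
[587.4416270556877, 4.891759468611808, 169.09160565719935] [2.8599062173461602, -0.0014259915258807432, -0.1780896756429502]
[405.3765863111428, -14.696584049068612, 1396.1454900937133] [-3.0294895556878343, 0.010019798671259128, -1.5899025383432974]
[1395.8262520639914, 482.98692458290265, 1065.3989824795915] [-2.364812131040087, -0.002915939700788961, 2.1019192761960213]
```

View pics/wrist8.png

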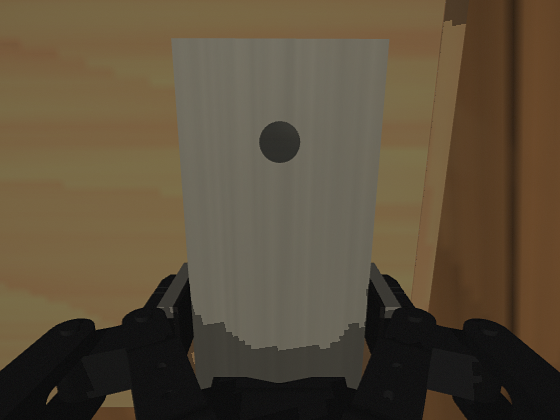

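View pics/scene8c.png

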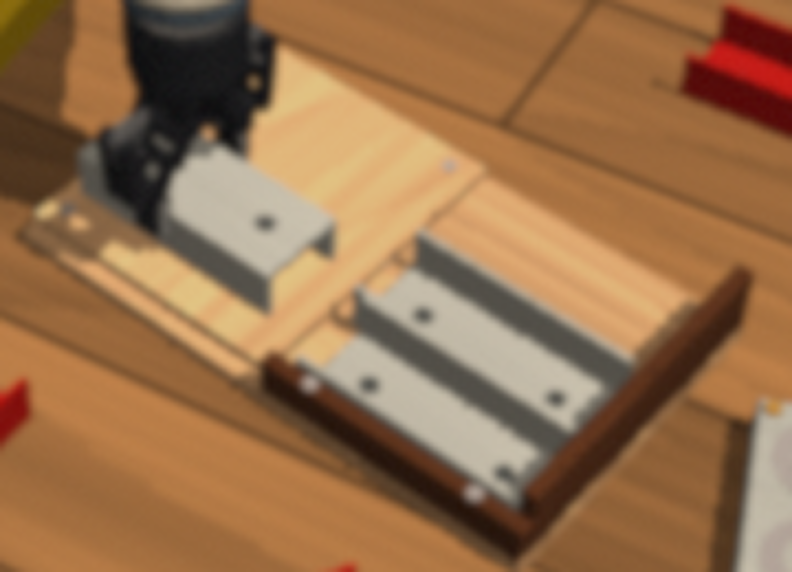

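Cap aligned on the joint. Sliding lengthwise.

Request:
arm_command(
  targets=[
    [0, -0.006, -0.0008, 0, 0, 0],
    [0, -0.012, 0, 0, 0, 0],
    [0, -0.012, 0, 0, 0, 0],
    [0, -0.012, 0, 0, 0, 0],
    [0, -0.012, 0, 0, 0, 0],
    [0, -0.012, 0, 0, 0, 0],
    [0, -0.012, 0, 0, 0, 0],
    [0, -0.012, 0, 0, 0, 0],
    [0, -0.006, 0, 0, 0, 0],
    [0, 0, 0, 0, 0, 0],
  ],
)

```text
clock: 10.07
eef_pos: [592.5, 31.7, 26.2]
tcp_rot: [-3.141, -0.0, -0.177]
contact_force: [0.2, 3.7, 2.5]
opening: 0.745
```

```bash
python3 -c "
from h import *
from rig import r
go(26.5,84,25,-0.178)
for n in('wrist','scene'):
  f=r.grab_frame(n);cv2.imwrite('pics/%s9.png'%n,f['image'])
i=cv2.imread('pics/scene9.png')[160:290,220:400]
i=cv2.resize(i,None,fx=3,fy=3,interpolation=cv2.INTER_CUBIC)
cv2.imwrite('pics/scene9c.png',i)"
```

```text
t 10.07 board [ 26.7 -24.4] z 26.2 rpy [-3.141 -0.    -0.177] F [0.2 3.7 2.5] op 0.745
cur [-1.000e-01 -1.084e+02  1.300e+00]
final [  -0.2 -108.4    1.2]
turn [-0.0009 -0.0005  0.0013]
```

View pics/wrist9.png

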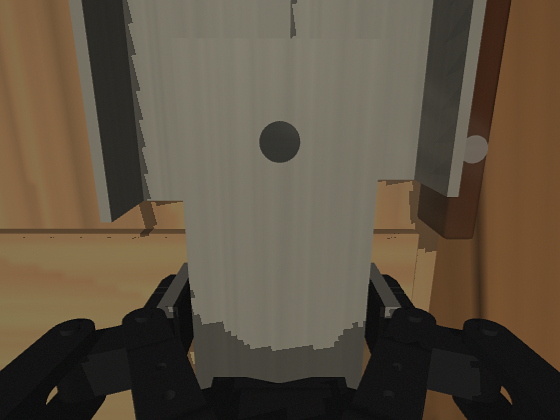

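View pics/scene9c.png

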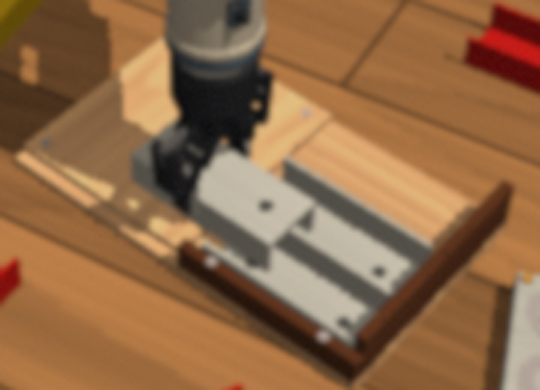

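The cap's flanges are over the two troughs, symmetric (outer rims at columns 70 and 487, cap centre at 280). Continuing.

Request:
arm_command(
  targets=[
    [0.001, -0.008, 0, 0, 0, 0],
    [0, -0.012, 0, 0, 0, 0],
    [0, -0.012, 0, 0, 0, 0],
    [0, -0.012, 0, 0, 0, 0],
    [0, -0.012, 0, 0, 0, 0],
    [0, -0.012, 0, 0, 0, 0],
    [0, -0.012, 0, 0, 0, 0],
    [0, -0.012, 0, 0, 0, 0],
    [0, -0.006, 0, 0, 0, 0],
    [0, 0, 0, 0, 0, 0],
  ],
)

```text
clock: 11.0
eef_pos: [610.5, 127.9, 25.8]
tcp_rot: [-3.141, -0.0, -0.176]
contact_force: [0.5, -0.5, -2.5]
opening: 0.745
```

Request:
arm_command(
  targets=[
    [0, -0.003, 0, 0, 0, 0],
    [0, -0.003, 0, 0, 0, 0],
    [0, 0, 0, 0, 0, 0],
  ],
)

```text
clock: 11.25
eef_pos: [611.3, 132.1, 26.0]
tcp_rot: [-3.141, 0.0, -0.178]
contact_force: [0.2, -1.4, -3.5]
opening: 0.749
```

```bash
python3 -c "
from h import *
from rig import r
go(26.5,84,25,-0.178)
for n in('wrist','top'):
  f=r.grab_frame(n);cv2.imwrite('pics/%s10.png'%n,f['image'])"
```

```text
t 11.25 board [27.5 77.7] z 26.0 rpy [-3.141  0.    -0.178] F [ 0.2 -1.4 -3.5] op 0.749
cur [-1.  -6.3  1. ]
final [-1.  -6.3  1. ]
turn [-0.0001  0.0001  0.0001]
```

View pics/wrist10.png

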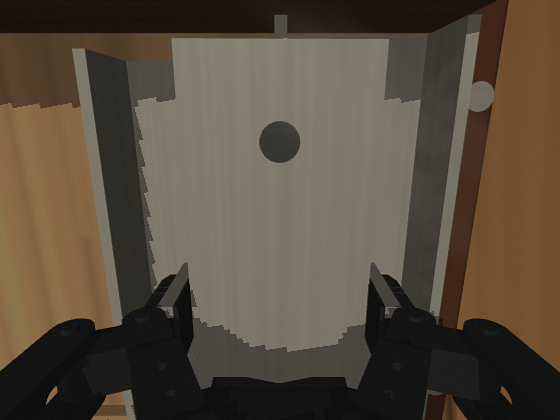

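Cap front edge at row 39, stop at row 33. Closing the rest in small steps.

Request:
arm_command(
  targets=[
    [-0.001, -0.002, 0, 0, 0, 0],
    [0, -0.002, 0, 0, 0, 0],
    [0, -0.002, 0, 0, 0, 0],
    [0, 0, 0, 0, 0, 0],
  ],
)

```text
clock: 11.68
eef_pos: [611.6, 138.4, 26.2]
tcp_rot: [-3.141, -0.0, -0.178]
contact_force: [-0.2, -0.1, -3.3]
opening: 0.747
```

Request:
arm_command(
  targets=[
    [0, -0.002, 0, 0, 0, 0],
    [0, -0.001, 0, 0, 0, 0],
    [0, 0, 0, 0, 0, 0],
  ],
)

```text
clock: 11.93
eef_pos: [612.0, 141.1, 26.1]
tcp_rot: [3.141, -0.0, -0.177]
contact_force: [-0.4, 0.1, -2.9]
opening: 0.743
```

```bash
python3 -c "
from h import *
from rig import r
go(26.5,84,25,-0.178)
for n in('wrist','top'):
  f=r.grab_frame(n);cv2.imwrite('pics/%s11.png'%n,f['image'])"
```

```text
t 11.93 board [26.6 86.6] z 26.1 rpy [ 3.141 -0.    -0.177] F [-0.4  0.1 -2.9] op 0.743
cur [-0.1  2.6  1.1]
final [-0.1  2.6  1.1]
turn [ 0.0001 -0.      0.0006]
```

View pics/wrist11.png

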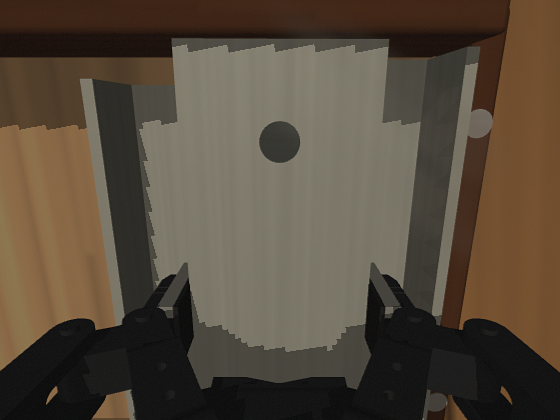

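Request:
arm_command(
  targets=[
    [0, -0.001, 0, 0, 0, 0],
    [0, -0.001, 0, 0, 0, 0],
    [0, 0, 0, 0, 0, 0],
  ],
)

```text
clock: 12.28
eef_pos: [612.0, 141.2, 26.0]
tcp_rot: [3.139, 0.0, -0.177]
contact_force: [0.4, -10.9, -1.4]
opening: 0.743
```

Request:
arm_command(
  targets=[
    [0, -0.001, 0, 0, 0, 0],
    [0, 0, 0, 0, 0, 0],
  ],
)

```text
clock: 12.45
eef_pos: [612.0, 141.2, 26.0]
tcp_rot: [3.138, 0.001, -0.176]
contact_force: [0.1, -15.8, -0.1]
opening: 0.743
```

Firm contact with the end stop (−16 N). Relax, lower 4 mm so the flanges settle in the troughs, then open slightly, since the troughs limit the opening.

Request:
arm_command(
  targets=[
    [0, 0.002, 0.001, 0, 0, 0],
    [0, 0.0005, 0.001, 0, 0, 0],
    [0, 0, 0.001, 0, 0, 0],
    [0, 0, 0.001, 0, 0, 0],
    [0, 0, 0, 0, 0, 0],
  ],
)

```text
clock: 12.87
eef_pos: [612.1, 141.2, 22.2]
tcp_rot: [3.141, -0.0, -0.177]
contact_force: [-0.7, -5.3, 1.5]
opening: 0.75
```

```bash
python3 -c "
from h import *
st()"
```

```text
t 12.87 board [26.6 86.8] z 22.2 rpy [ 3.141 -0.    -0.177] F [-0.7 -5.3  1.5] op 0.75
```

Request:
arm_command(
  targets=[
    [0, 0, 0, 0, 0, 0],
    [0, 0, 0, 0, 0, 0],
    [0, 0, 0, 0, 0, 0],
    [0, 0, 0, 0, 0, 0],
  ],
  fingers=0.073,
)

```text
clock: 13.2
eef_pos: [612.2, 141.9, 22.2]
tcp_rot: [-3.141, -0.0, -0.177]
contact_force: [0.1, -0.2, 0.0]
opening: 0.856
```

Request:
arm_command(
  targets=[
    [0, 0, -0.005, 0, 0, 0],
    [0, 0, -0.01, 0, 0, 0],
    [0, 0, -0.02, 0, 0, 0],
    [0, 0, -0.03, 0, 0, 0],
    [0, 0, -0.03, 0, 0, 0],
    [0, 0, -0.03, 0, 0, 0],
    [0, 0, 0, 0, 0, 0],
  ],
)

```text
clock: 13.78
eef_pos: [615.7, 142.4, 154.4]
tcp_rot: [-3.138, -0.009, -0.178]
contact_force: [0.3, -0.1, 0.7]
opening: 0.855
```

Request:
arm_command(
  targets=[
    [0, 0.03, -0.01, 0, 0, 0],
    [0, 0.03, 0, 0, 0, 0],
    [0, 0.03, 0, 0, 0, 0],
    [0, 0.03, 0, 0, 0, 0],
    [0, 0.03, 0, 0, 0, 0],
    [0, 0, 0, 0, 0, 0],
  ],
)

```text
clock: 14.28
eef_pos: [584.5, -10.2, 157.7]
tcp_rot: [3.14, -0.0, -0.18]
contact_force: [1.2, -0.3, 0.5]
opening: 0.855
```

```bash
python3 -c "
from h import *
from rig import r
st()
for n in('wrist','top','scene'):
  f=r.grab_frame(n);cv2.imwrite('pics/%s12.png'%n,f['image'])
  if n=='wrist':print(f['xyz'].tolist(),f['orientation'].tolist())
i=cv2.imread('pics/scene12.png')[160:290,220:400]
cv2.imwrite('pics/scene12c.png',cv2.resize(i,None,fx=4.4,fy=4.4,interpolation=cv2.INTER_CUBIC))"
```

```text
t 14.28 board [ 26.3 -67.2] z 157.7 rpy [ 3.14 -0.   -0.18] F [ 1.2 -0.3  0.5] op 0.855
[596.7785364759227, 59.720792480180414, 300.52290842652144] [2.85856461680512, -0.0010627774743610097, -0.18025303096818734]
```

View pics/wrist12.png

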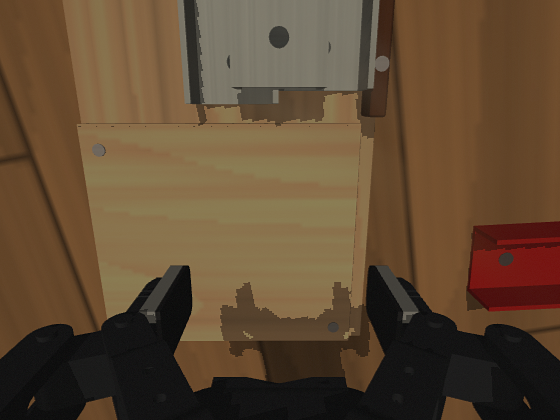

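View pics/scene12c.png

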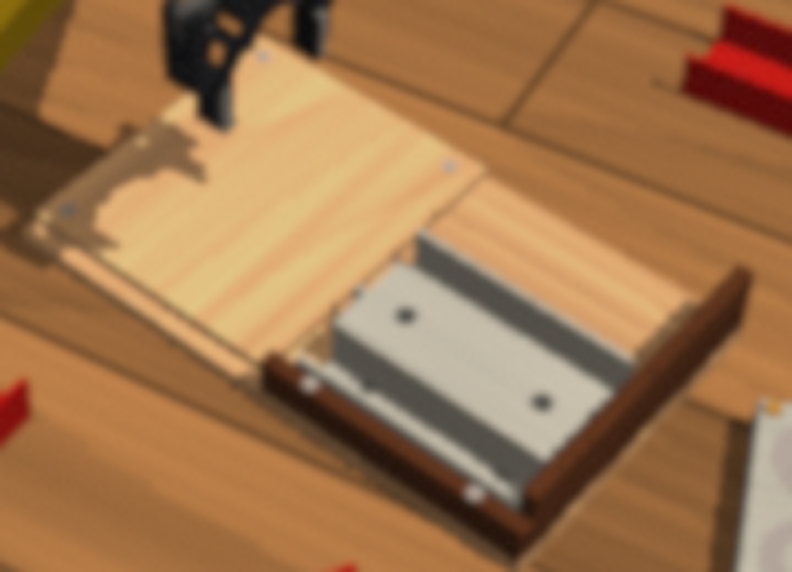

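Looks home. A numeric check from the wrist image and a top crop.

```bash
python3 -c "
from h import *
f=dict(xyz=np.array([596.7785,59.7208,300.5229]),orientation=np.array([2.858565,-.00106,-.18025]),fx=356.72,fy=356.72,cx=278.63,cy=211.44)
for n,z,p in [('cap rear corners',50,[(231,88),(327,87)]),('cap hole',50,(279,37)),('deck edge',18,[(78,125),(361,123)]),('loose outer rim',46,[(182,104),(181,20)]),('fence-ch outer rim',46,(365,89))]:
  print(n,[w2b(a[0],a[1]).round(1).tolist() for a in ray(f,p,z)])
i=cv2.imread('pics/top12.png')[140:275,165:345]
cv2.imwrite('pics/top12c.png',cv2.resize(i,None,fx=4.4,fy=4.4,interpolation=cv2.INTER_CUBIC))"
```

```text
cap rear corners [[-5.4, 16.5], [58.4, 17.0]]
cap hole [[26.6, 47.4]]
deck edge [[-128.2, -8.6], [89.7, -7.6]]
loose outer rim [[-39.7, 6.5], [-36.3, 58.1]]
fence-ch outer rim [[84.7, 15.9]]
```

View pics/top12c.png

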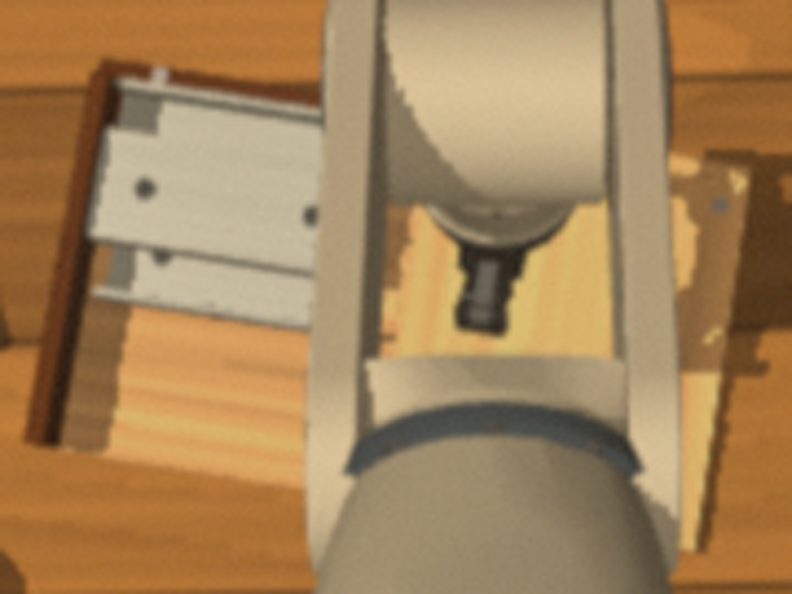

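```bash
python3 -c "
from rig import r
print(r.sign_off())"
```

```text
the job is handed in; nothing more can be done
None
```

The bundle is packed and the job is handed in at about 14.4 s of the 58 s allowed. No verdict came back.

**What I did**
1. I pushed the loose channel with both open fingertips until it met the fence channel, with about 8 N at contact.
2. I gripped the cap lightly and slid it sideways on the deck to the joint line, taking out its skew.
3. I slid the cap lengthwise until it hit the end stop, with about 16 N at contact.
4. I lowered it the last 4 mm into the troughs, opened the fingers and moved clear.

**Last checks**

| Check | Measured | Wanted |
|---|---|---|
| Cap centre across the board | x ≈ 26.5 mm | 26 mm |
| Cap rear end to deck edge | 24.8 mm | 25 mm when fully home |
| Cap skew to board | about 0.01 rad | under 0.1 rad |
| Loose channel y offset from fence channel | about 8–9 mm | under 25 mm |

- **Side by side:** the loose channel looked flush and parallel to the fence channel in the image taken before the cap went on.
- **Disagreement:** absolute y values from the wrist camera came out about 2 mm high against the top view. I therefore judged "home" from the distance to the deck edge and the stop contact.
- **Not measured:** I did not measure the fence channel's gap to the fence or the bystanders' final positions. The arm did not go near the bystanders at bench height.

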